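Hold the weighted waste-well flap open by its lever

ROBOT

A 6-joint arm with a two-finger parallel gripper is mounted at the origin on the work surface. World frame = base frame: x ahead of the robot, y to its left, z up, the work surface at z = 0. Lengths are in m, angles in rad, forces in N, time in s.
With the tool pointing down it reaches from about 0.375 to 0.9 m from the base axis. Payload 3.1 kg.
Tool frame: the origin (TCP) lies between the finger pads; the fingertips stand 8 mm ahead of it and the grasp point (between the pads) lies 11 mm behind it; z points along the fingers, y is the line along which they close (so a half turn about z gives the same grasp; the last joint's range is limited). The gripper opens to 87 mm and grips with 3 to 60 N. Pads are 19 mm wide; open, the fingers measure 117 mm over their backs; the gripper's body (75 mm by 190 mm) begins 51 mm behind the grasp point.
Start: joints at [0.944, 0.527, 1.433, -0, 1.181, -0.178], TCP at [0.271, 0.563, 0.231] pointing down, gripper open.
Joint ranges: [-3.08, 3.08], [-0.75, 2.2], [0.22, 2.44], [-1.43, 4.57], [0, 2.65], [-2.85, 2.85]. Speed limits (rad/s): [2.79, 2.79, 3.14, 3.14, 3.14, 3.14].

INTERFACE

Orientations are given as a unit quaternion [x, y, z, w].
In Python, from rig import robot, vision, job gives the robot as it stands.
- The arm moves only by the shell command python3 -m handwheel 'ROWS' [OPENING] [FORCE]. ROWS is JSON, a list of rows, each a list of 4 numbers: the shift along the tool's x, y, z as a fraction of full scale, then the turn about the tool's z as a fraction of full scale. A call has 1 to 20 rows; each row is the pose to reach, as a shift and turn from the pose commanded when the call began, along the tool's axes at that moment, turning the shorter way round; what a row does not reach only later rows make up. Full scale, the value 1, is 300 mm for a shift and 2 pi rad for a turn. A row lasts 1/12 s, in which the tool goes at most 41.7 mm and 7.16 degrees, less where a joint would pass 70% of its speed; a pose out of reach is approached as far as the arm can. A call with a number of a shift or a turn outside -1 to 1 is refused whole. A call with a gripper value outside its range is refused whole. OPENING is the opening in per cent of the stroke, from 0 (shut) to 100 (fully open), set as the call begins (- or left out, the last holds). The fingers move at their own pace and stop on an object; FORCE is the grip in N (left out, the last holds). Time passes only in rows, so rows that repeat a pose let the fingers close. It gives the time, the measured TCP pose, the force, the opening and the grip force at its end, in the units of the state.
- robot.get_obs(): the state, without advancing time (a new reading comes with each control period).
- vision.camera(name): name is "scene" or "side" or "wrist"; returns a dict with "frame" (384x512x3 uint8, red, green, blue), "K" (3x3 intrinsics, pixels), "cam_to_world" (4x4, takes a point from camera to world coordinates); the wrist camera has in their place "hand_eye" (4x4, takes a point from camera to tool coordinates, whose origin is the TCP and whose axes are the flange's). Camera axes: x right, y down, z forward; pixel columns grow to the right and rows downward; lengths in m; the calibration is good to about 2 mm. A picture is of the moment at which its call begins: read the wrist's pose just before it. There is no depth.
- job.hand_in(): hands the job in; it is judged then, once.
Trained networks look in the newest picture that a camera, given by its name, has taken for a name from the list of things; names that differ only in an ending like _2 or _b are one class to them, and where a whole thing is asked for, a point or a joint stands for the part that bears it (a point fixed in the world has none). Each returns a list of dicts, best first, with "conf" (0 to 1); they miss things now and then, are a little off and sometimes report something else, mostly with a low value. They report only what shows in the picture. A call takes as long as a camera call.
- vision.look_for(camera, label): "point" ([row, column] in pixels, amid what is visible of it).
- vision.outline_of(camera, label): "mask" (384x512 bool, what is visible of it) and "point" ([row, column] in pixels, amid what is visible of it).
The state is a dict: "time": time; "q": joint angles; "joint_velocities": joint speeds; "joint_torque": joint torques, N m; "position": TCP position; "tool_rot": TCP orientation; "ft_force": force on the tool from outside, world axes, zero at the start; "moment": the same for the moment, N m; "grip_width": finger opening in m; "grip_force": force on a finger pad.
Only numpy, scipy, OpenCV 4.12 (cv2) and the standard library are available. Lean on these libraries where they do the work, as an engineer would, in place of code of your own. Each camera call takes 0.05 s, during which the arm holds its last target. There are 200 camera calls.

TASK

A colleague is about to drop used vials into the waste well. With your fingertips, push the safety catch all the way in by its upright tab, so that its post no longer stands under the lever; then press the pad at the long end of the lever fully down to raise the heavy steel flap, and keep it pressed: the program finishes while still holding the pad down and the flap open. Do not touch the flap itself, and leave the vials and everything else standing around where they are.

Things in the scene. Friction and masses are not known exactly. Their poses are not given: they have to be found in the camera images.
- well: Waste well fixed to the bench: steel base plate, white open-topped box 101 mm high under a heavy flap, lever on two grey cheeks (124 mm high). Origin on the bench under the lever's pin, which lies level along this body's y, 110 mm up. x: level, from the pin to the flap (box at x = 66 to 180 mm, y = +-90 mm); the lever's long arm points to -x. y: level, to the side of the catch's push tab. z up
- flap: Heavy steel flap over the well, 126 x 180 x 18 mm, about 3.2 kg (varies), level when shut, top 120 mm above the bench. Hinged along its edge far from the lever; a roller on the lever's short end lifts its free edge from below. Origin mid free edge; x to the hinge, z up when shut, its tilt is the opening angle, about 0.35 rad with the lever fully down. Not latched: falls shut when the lever is let go
- lever: The steel lever with its pad: a bar 258 mm long, 24 mm wide, 8 mm thick, the pad at its long end and a 16 mm roller at its short end under the flap's free edge. Origin on its pin; own x along the bar from the pin to the short end, y level to the push-tab side
- lever_angle (a joint): Lever angle, rad: about 0 at rest (long end up, sloping up 0.3 rad from the pin), grows as the long end is pressed down, 0.70 at its stop (long end 0.4 rad below level). The flap's weight keeps the long end up; pressing takes about 2 to 6 N at the pad. While the catch is out, its post stops the lever firmly after 0.05 to 0.1 rad
- press_pad (a point): Flat grey pad on top of the lever's long end, 44 mm along the lever, 40 mm across, 6 mm thick. Point: centre of its top face, 200 mm along the lever from the pin; x along the lever to the pin, z out of the top face. Top 179 mm above the bench at rest, 41 mm with the lever fully down; its path is nearly straight down (within 15 mm in plan). Lever bar 24 mm wide, 8 mm thick
- catch (a joint): How far the sliding safety catch is pushed in, m: 0 to 0.010 at the start (its post, 14 x 24 mm and 121 mm high, stands under the lever), 0.050 fully in at its stop; the post is clear of the lever from about 0.026. It slides in the well's -y direction against about 2 N of friction and stays where it is left
- catch_push (a point): Middle of the outer face of the catch's upright push tab: push here towards the lever (the well's -y). The tab is a dark steel plate 34 mm wide along the well's x, 8 mm thick, from 16 to 76 mm above the bench; this point is 50 mm up, at x = -70 mm, y = 120 mm less the catch's value in the well's frame. A low bar joins it to the post
- vial_a: loose capped glass vial standing on the bench, 26 mm in diameter, 62 mm tall, near the lever on the side away from the push tab; origin under its foot
- vial_b: loose capped glass vial like vial_a, standing on the bench on the push-tab side, nearer the robot than the tab; origin under its foot
- reagent_bottle: loose amber bottle, 80 mm in diameter, 170 mm tall, to the side; origin under its foot
- tube_rack: loose rack of short tubes, 110 x 200 x 57 mm, to the side; origin under its middle
- tip_box: loose closed blue tip box, 85 x 120 x 60 mm, to the side; origin under its middle
- beaker: loose glass beaker, 70 mm in diameter, 90 mm tall, to the side; origin under its foot
- timer: loose white bench timer lying flat beside the well on the side away from the push tab, 55 x 65 x 18 mm; origin under its middle

How it is judged:
On the way, in this order (a step that is already met when the one before it is completed fails the run):
1. the safety catch is pushed all the way in while the lever is still up (value of joint catch above 0.042 m and value of joint lever_angle below 0.12 rad), for 0.1 s.
2. the lever is pressed down by its pad and the flap is raised (value of joint lever_angle above 0.62 rad and angle between flap's own z axis and vertical above 0.27 rad and contact force between the fingers and lever above 1 N and value of joint catch above 0.042 m), for 0.2 s.
At the end, for the whole second after the job is handed in: The lever is held down within 0.08 rad of its 0.70 rad stop by the fingers (more than 1 N on it), the flap is open more than 0.27 rad, and the catch is in at least 42 of its 50 mm (all of step 2); the arm keeps its last pose, push and grip.
It fails at once if the robot touches the flap (contact force between any of the fingers, the arm and flap above 1 N).
It fails at once if a thing standing around is moved more than 15 mm, lifted or knocked over (distance of any of vial_a, vial_b, reagent_bottle, tube_rack, tip_box, beaker, timer from where it was at the start of the episode above 0.015 m or angle between any of vial_a, vial_b, reagent_bottle, tube_rack, tip_box, beaker, timer's own z axis and vertical above 0.4 rad).
It also fails if it takes over 58 s, if anything falls off the work surface, if the arm or the gripper's body presses on something with over 40 N, if the wrist force passes 120 N, or if a joint passes its speed limit or range.

## Working session

There is one attempt and no reset: what is moved stays moved. The work goes in short steps, Python scripts to look and compute and a shell command to move; the robot and the scene stay as the last step left them, time stands still between calls to the robot, and variables do not carry over. Pictures are saved under pics/ and viewed, at most 10 in all, crops included, and the job is handed in when it is done.

```bash
mkdir -p pics
cat > h.py <<'E'
import numpy as np, cv2
from rig import robot, vision, job
from scipy.spatial.transform import Rotation as R
def cam(n):
    o=robot.get_obs(); c=vision.camera(n)
    if 'cam_to_world' in c: T=np.array(c['cam_to_world'])
    else:
        W=np.eye(4); W[:3,:3]=R.from_quat(o['tool_rot']).as_matrix(); W[:3,3]=o['position']; T=W@np.array(c['hand_eye'])
    return c['frame'],np.array(c['K']),T
def save(n,f): cv2.imwrite('pics/'+n+'.png',f[:,:,::-1])
def ray(K,T,p):
    d=T[:3,:3]@np.linalg.inv(K)@[p[1],p[0],1]; return T[:3,3],d/np.linalg.norm(d)
def atz(K,T,p,z):
    o,d=ray(K,T,p); return o+d*(z-o[2])/d[2]
def tri(*rs):
    A=sum(np.eye(3)-np.outer(d,d) for o,d in rs); b=sum((np.eye(3)-np.outer(d,d))@o for o,d in rs); return np.linalg.solve(A,b)
def proj(K,T,X):
    p=K@(np.linalg.inv(T)@np.append(X,1))[:3]; return p[1::-1]/p[2]
E
python3 - <<'E'
from h import *
np.set_printoptions(precision=3,suppress=True)
o=robot.get_obs();print(o['position'],o['tool_rot'],o['time'],R.from_quat(o['tool_rot']).as_matrix())
ims=[]; Cs={}
for n in('scene','side'):
    f,K,T=cam(n);Cs[n]=(K,T);ims.append(f)
    print(n,T[:3,3])
    for l in('well','flap','lever','press_pad','catch','catch_push','vial_a','reagent_bottle','tube_rack','tip_box','beaker','timer'):
        print(n,l,[(np.round(d['point']),round(d['conf'],2)) for d in vision.look_for(n,l)[:3]])
save('scene',ims[0]);save('side',ims[1])
E
```

```text
[0.271 0.563 0.23 ] [ 0.223  0.975 -0.001 -0.   ] 0.0 [[-0.901  0.434 -0.001]
 [ 0.434  0.901 -0.002]
 [ 0.    -0.002 -1.   ]]
scene [ 1.229 -0.1    1.003]
scene well [(array([233., 264.]), 0.67), (array([198., 272.]), 0.5)]
scene flap [(array([236., 271.]), 0.79)]
scene lever [(array([174., 245.]), 0.92)]
scene press_pad [(array([178., 246.]), 0.56)]
scene catch [(array([200., 269.]), 0.67)]
scene catch_push [(array([235., 271.]), 0.7), (array([198., 268.]), 0.61)]
scene vial_a [(array([164., 273.]), 0.53), (array([155., 358.]), 0.2)]
scene reagent_bottle [(array([152., 358.]), 0.6)]
scene tube_rack [(array([231., 119.]), 0.68)]
scene tip_box [(array([197., 381.]), 0.83)]
scene beaker [(array([200., 269.]), 0.67), (array([178., 140.]), 0.6)]
scene timer [(array([240., 215.]), 0.78)]
side [ 0.103 -0.932  0.889]
side well [(array([197., 282.]), 0.9)]
side flap [(array([170., 300.]), 0.64)]
side lever [(array([194., 238.]), 0.84)]
side press_pad []
side catch [(array([213., 251.]), 0.89), (array([214., 178.]), 0.58)]
side catch_push [(array([212., 252.]), 0.63)]
side vial_a [(array([257., 268.]), 0.81), (array([218., 178.]), 0.59)]
side reagent_bottle [(array([151., 148.]), 0.68)]
side tube_rack [(array([332., 364.]), 0.8), (array([191., 242.]), 0.72), (array([143., 198.]), 0.42)]
side tip_box [(array([142., 199.]), 0.66), (array([150., 150.]), 0.63)]
side beaker [(array([328., 276.]), 0.85)]
side timer [(array([238., 309.]), 0.8)]
```

Run:
```python
import cv2,numpy as np
a=cv2.imread('pics/scene.png')[120:310,80:420];b=cv2.imread('pics/side.png')[90:380,100:440]
cv2.imwrite('pics/a2.png',cv2.resize(a,None,fx=2.35,fy=2.35));cv2.imwrite('pics/b2.png',cv2.resize(b,None,fx=2,fy=2))
```

```text
(no output)
```

View pics/a2.png

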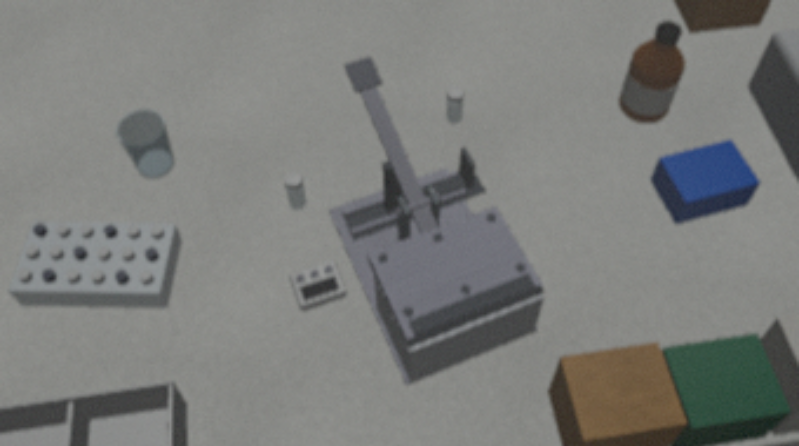

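View pics/b2.png

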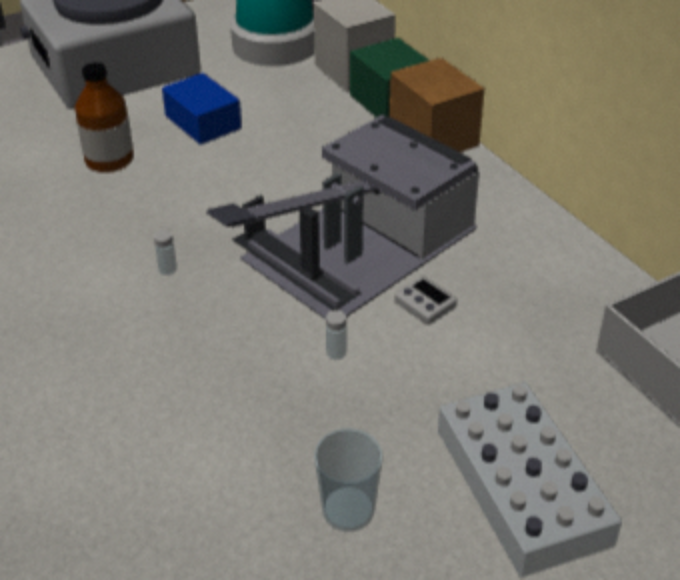

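Both views agree: the pad is at scene (row 151, col 234) and side (197, 215), with the tab on the +y side at scene (185, 279). vial_b stands at about scene (165, 273), nearer the robot than the tab, and vial_a at scene (201, 205). I'll fit the well pose by least squares.

```bash
cat > fit.py <<'E'
from h import *
from scipy.optimize import least_squares
np.set_printoptions(precision=4,suppress=True)
C={n:cam(n)[1:] for n in('scene','side')}
s=lambda x,y:(y/2.35+120,x/2.35+80); d=lambda x,y:(y/2+90,x/2+100)
# model fn(c,fx), pixel
ob=[('scene',lambda c,f:(-.188,0,.179),s(363,74)),('side',lambda c,f:(-.188,0,.179),d(230,214)),
('scene',lambda c,f:(-.07,.116-c,.076),s(467,153)),('side',lambda c,f:(-.07,.116-c,.076),d(255,200)),
('scene',lambda c,f:(f+.126,.09,.120),s(542,290)),('scene',lambda c,f:(f,.09,.120),s(498,209)),
('side',lambda c,f:(f,.09,.120),d(323,153)),('side',lambda c,f:(f,-.09,.120),d(417,202)),('side',lambda c,f:(f+.126,-.09,.120),d(476,166))]
def W(p,m):
    r=np.array([[np.cos(p[2]),-np.sin(p[2])],[np.sin(p[2]),np.cos(p[2])]]);m=np.array(m)
    return np.append(r@m[:2]+p[:2],m[2])
def res(p): return np.concatenate([proj(*C[n],W(p,m(p[3],p[4])))-np.array(px) for n,m,px in ob])
r=least_squares(res,[.5,0,.2,.005,.058],loss='soft_l1')
p=r.x;print(p);print(res(p).reshape(-1,2))
print('pad tri',tri(ray(*C['scene'],ob[0][2]),ray(*C['side'],ob[1][2])),'pad',W(p,(-.188,0,.179)))
print('tab tri',tri(ray(*C['scene'],ob[2][2]),ray(*C['side'],ob[3][2])),'tab',W(p,(-.07,.116-p[3],.076)))
for n,a,b in(('vial_b',s(455,95),d(165,240)),('vial_a',s(294,184),d(336,320)),('beaker',s(143,125),d(348,447)),('bottle',s(668,32),d(95,72))):
    print(n,tri(ray(*C['scene'],a),ray(*C['side'],b)))
E
python3 fit.py
```

```text
[ 0.641  -0.0026  0.2373  0.0089  0.0482]
[[-1.3128 -0.0992]
 [-2.5552 -0.0047]
 [ 1.2631 -0.4197]
 [-0.3458 -0.6692]
 [-1.3551 -1.0293]
 [-0.9765 -1.6786]
 [-3.8484  0.2834]
 [-1.3398 -0.0245]
 [-2.1839  1.6545]]
pad tri [ 0.4575 -0.0469  0.1718] pad [ 0.4583 -0.0468  0.179 ]
tab tri [0.547  0.0847 0.0777] tab [0.5478 0.085  0.076 ]
vial_b [0.4142 0.0943 0.0525]
vial_a [ 0.5397 -0.1609  0.0507]
beaker [ 0.4348 -0.3655  0.093 ]
bottle [0.4354 0.4014 0.1609]
```

Well at (0.641, -0.003), yaw 0.237. First I close the gripper and travel at height to above the outside of the tab, then turn so the closing axis lies along the well's x.

```bash
python3 -m handwheel '[[-0.1,-0.065,0.0,0],[-0.2,-0.13,0,0],[-0.3,-0.2,0,0],[-0.4,-0.265,0,0],[-0.5,-0.33,0,0],[-0.6,-0.4,0,0],[-0.71,-0.467,0,0],[-0.71,-0.467,0,0]]' 0 20
python3 -m handwheel '[[-0.1,-0.065,0,0.018],[-0.2,-0.13,0,0.036],[-0.3,-0.2,0,0.054],[-0.4,-0.265,0,0.072],[-0.5,-0.33,0,0.09],[-0.6,-0.4,0,0.108],[-0.71,-0.467,0,0.125],[-0.71,-0.467,0,0.141],[-0.71,-0.467,0,0.141],[-0.71,-0.467,0,0.141]]'
python3 - <<'E'
from h import *
np.set_printoptions(precision=3,suppress=True)
o=robot.get_obs();print(o['q'],R.from_quat(o['tool_rot']).as_matrix())
f,K,T=cam('wrist');save('w1',f)
p=[.641,-.0026,.2373]
for l in('catch','catch_push','vial_b','press_pad','lever'):
    print(l,[(np.round(d['point']),round(d['conf'],2)) for d in vision.look_for('wrist',l)[:3]])
print('pred pad',proj(K,T,(.458,-.047,.179)),'tab top',proj(K,T,(.548,.085,.076)),'vial',proj(K,T,(.414,.094,.062)))
E
```

```text
time: 2.07
position: [0.406, 0.3397, 0.2308]
tool_rot: [0.225, 0.974, -0.001, 0.001]
ft_force: [-0.2, 0.6, -0.3]
grip_width: 0.0417
grip_force: 0.0
time: 2.9
position: [0.533, 0.1259, 0.2304]
tool_rot: [0.618, 0.786, -0.0, -0.001]
ft_force: [-1.2, 0.8, -0.9]
grip_width: 0.0007
grip_force: 0.0
[ 0.028  0.424  1.627  0.001  1.091 -0.21 ] [[-0.236  0.972 -0.001]
 [ 0.972  0.236  0.   ]
 [ 0.001 -0.001 -1.   ]]
catch [(array([209., 263.]), 0.6)]
catch_push [(array([212., 266.]), 0.98), (array([171., 160.]), 0.73)]
vial_b [(array([171., 161.]), 0.97)]
press_pad []
lever []
pred pad [368.411 131.164] tab top [216.457 261.389] vial [179.163 150.109]
```

View pics/w1.png

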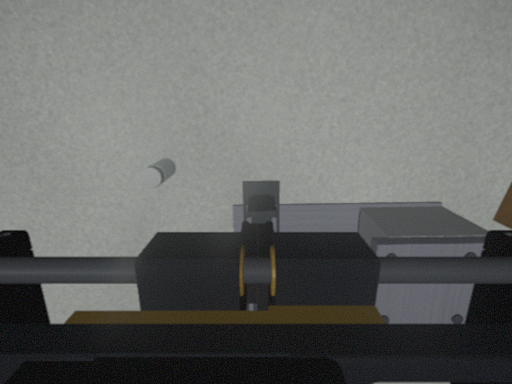

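The tab is at (row 195, col 261), as predicted, and the vial at (170, 160) is clear. Now down outside the tab.

```bash
python3 -m handwheel '[[0,0,0.1,0],[0,0,0.2,0],[0,0,0.3,0],[0,0,0.4,0],[0,0,0.5,0],[0,0,0.573,0],[0,0,0.573,0]]'
python3 -m handwheel '[[-0.04,0,0,0],[-0.07,0,0,0],[-0.09,0,0,0],[-0.105,0,0,0],[-0.12,0,0,0],[-0.135,0,0,0],[-0.15,0,0,0],[-0.165,0,0,0],[-0.18,0,0,0],[-0.195,0,0,0],[-0.21,0,0,0],[-0.215,0,0,0]]'
python3 - <<'E'
from h import *
f,K,T=cam('side');cv2.imwrite('pics/s2.png',cv2.resize(f[120:300,150:400,::-1],None,fx=3,fy=3))
f,K,T=cam('wrist');save('w2',f)
E
```

```text
time: 3.78
position: [0.53, 0.1262, 0.0547]
tool_rot: [0.618, 0.786, -0.003, -0.003]
ft_force: [-0.8, 0.6, -0.0]
grip_width: -0.0001
grip_force: 0.0
time: 4.78
position: [0.5485, 0.0624, 0.0586]
tool_rot: [0.619, 0.785, -0.0, -0.0]
ft_force: [-0.0, 2.4, 1.1]
grip_width: 0.0001
grip_force: 1.1
```

View pics/s2.png

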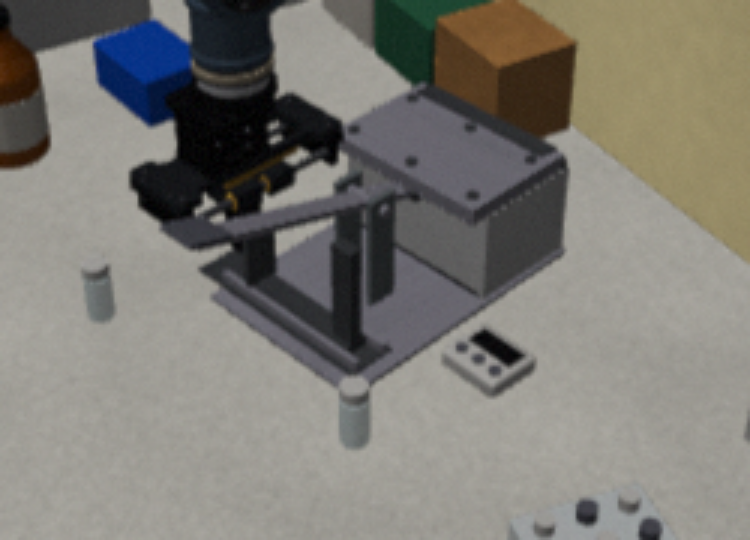

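The catch is moving: force is 2.4 N (friction) and the post is already clear of the lever. I'll push on in small steps until the stop.

```bash
python3 -m handwheel '[[-0.007,0,0,0],[-0.013,0,0,0],[-0.02,0,0,0],[-0.02,0,0,0]]'; python3 -m handwheel '[[-0.005,0,0,0],[-0.01,0,0,0],[-0.01,0,0,0]]'
```

```text
time: 5.22
position: [0.5484, 0.0607, 0.0585]
tool_rot: [0.62, 0.785, 0.001, -0.003]
ft_force: [-0.3, 14.3, 2.0]
grip_width: 0.0007
grip_force: 6.9
time: 5.47
position: [0.5484, 0.0605, 0.0586]
tool_rot: [0.62, 0.784, 0.002, -0.004]
ft_force: [-0.3, 23.7, 3.9]
grip_width: 0.0006
grip_force: 11.5
```

The stop is reached: 24 N with no further motion. Back off, rise, then go above the pad while turning 90°.

```bash
python3 -m handwheel '[[0.04,0,0,0],[0.1,0,0,0],[0.1,0,-0.1,0],[0.1,0,-0.2,0],[0.1,0,-0.3,0],[0.1,0,-0.4,0],[0.1,0,-0.5,0],[0.1,0,-0.6,0],[0.1,0,-0.6,0]]'
python3 -m handwheel '[[-0.03,-0.04,0,0.019],[-0.07,-0.08,0,0.038],[-0.11,-0.12,0,0.057],[-0.15,-0.16,0,0.076],[-0.19,-0.2,0,0.095],[-0.23,-0.24,0,0.114],[-0.27,-0.28,0,0.133],[-0.31,-0.32,0,0.152],[-0.35,-0.36,0,0.171],[-0.357,-0.379,0,0.19],[-0.357,-0.379,0,0.21],[-0.357,-0.379,0,0.23],[-0.357,-0.379,0,0.25],[-0.357,-0.379,0,0.25],[-0.357,-0.379,0,0.25]]'
python3 - <<'E'
from h import *
np.set_printoptions(precision=3,suppress=True)
o=robot.get_obs();print(o['q'],R.from_quat(o['tool_rot']).as_matrix())
f,K,T=cam('wrist');a=f
f,K,T=cam('scene')
b=f[110:260,180:350]
cv2.imwrite('pics/w3.png',np.hstack([cv2.resize(a,(400,300)),cv2.resize(b,(340,300))])[:,:,::-1])
print([(d['point'],d['conf']) for d in vision.look_for('scene','press_pad')])
E
```

```text
time: 6.22
position: [0.5471, 0.0831, 0.2446]
tool_rot: [0.619, 0.786, 0.003, 0.005]
ft_force: [0.3, -0.2, 0.8]
grip_width: 0.0001
grip_force: 0.0
time: 7.47
position: [0.4575, -0.0473, 0.2381]
tool_rot: [0.993, 0.119, -0.001, -0.0]
ft_force: [0.3, 1.1, -0.3]
grip_width: 0.0007
grip_force: 0.0
[-0.346  0.296  1.822 -0.001  1.025  0.986] [[ 0.972  0.237 -0.001]
 [ 0.237 -0.972 -0.   ]
 [-0.001 -0.    -1.   ]]
[([180.2, 245.7], 0.97)]
```

View pics/w3.png

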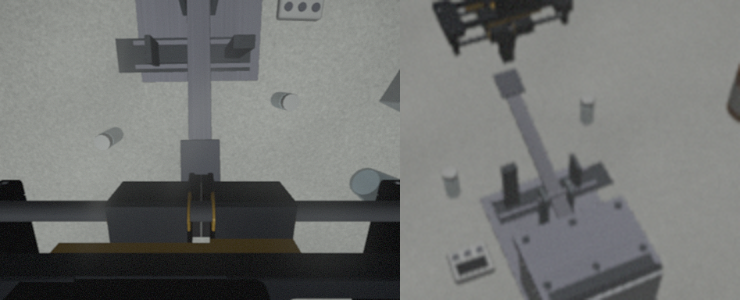

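The catch is in and the fingers sit centred across the lever. The pad's near edge shows at wrist (row ~179, cols 232–280); I'll check the lengthwise position.

```bash
python3 - <<'E'
from h import *
f,K,T=cam('wrist')
c,s=np.cos(.2373),np.sin(.2373)
for x,y,z in((-.167,.02,.1725),(-.167,-.02,.1725)):
    print(proj(K,T,(.641+c*x-s*y,-.0026+s*x+c*y,z)))
E
python3 -m handwheel '[[0,0,0.06,0],[0,0,0.11,0],[0,0,0.15,0],[0,0,0.18,0],[0,0,0.2,0],[0,0,0.22,0],[0,0,0.22,0]]'
```

```text
[180.44011666 230.81275953]
[180.51790095 281.64163549]
time: 8.25
position: [0.4576, -0.0473, 0.1722]
tool_rot: [0.993, 0.118, -0.001, -0.0]
ft_force: [-2.0, -0.4, 5.3]
grip_width: 0.0005
grip_force: 2.3
```

The prediction matches the picture and there's contact at 5 N. Pressing down gradually.

```bash
python3 -m handwheel '[[0,0,0.025,0],[0,0,0.05,0],[0,0,0.075,0],[0,0,0.1,0],[0,0,0.125,0],[0,0,0.15,0],[0,0,0.175,0],[0,0,0.2,0],[0,0,0.2,0]]'
python3 -m handwheel '[[0,0,0.025,0],[0,0,0.05,0],[0,0,0.075,0],[0,0,0.1,0],[0,0,0.12,0],[0,0,0.14,0],[0,0,0.16,0],[0,0,0.175,0],[0,0,0.175,0],[0,0,0.175,0]]'
```

```text
time: 9.0
position: [0.4571, -0.0473, 0.1122]
tool_rot: [0.993, 0.118, -0.001, -0.0]
ft_force: [-3.2, -1.8, 3.4]
grip_width: 0.0002
grip_force: 1.9
time: 9.83
position: [0.4601, -0.0477, 0.0608]
tool_rot: [0.993, 0.118, 0.002, 0.001]
ft_force: [1.4, -1.5, 1.9]
grip_width: 0.0004
grip_force: 1.1
```

Continue in small steps to the stop.

```bash
python3 -m handwheel '[[0,0,0.008,0],[0,0,0.016,0],[0,0,0.02,0],[0,0,0.02,0]]'
python3 -m handwheel '[[0,0,0.005,0],[0,0,0.01,0],[0,0,0.01,0],[0,0,0.01,0]]'
```

```text
time: 10.17
position: [0.4597, -0.0477, 0.0548]
tool_rot: [0.993, 0.118, 0.002, 0.001]
ft_force: [1.8, -0.3, 4.2]
grip_width: 0.0004
grip_force: 2.2
time: 10.5
position: [0.46, -0.0477, 0.0527]
tool_rot: [0.993, 0.118, 0.002, 0.001]
ft_force: [1.3, 0.5, 13.0]
grip_width: 0.0006
grip_force: 6.1
```

The force has risen to 13 N, so the lever is at its stop. I'll let it settle and check.

```bash
python3 -m handwheel '[[0,0,0.003,0],[0,0,0.003,0],[0,0,0.003,0],[0,0,0.003,0]]'
python3 - <<'E'
from h import *
f,K,T=cam('side');cv2.imwrite('pics/s4.png',cv2.resize(f[120:300,150:400,::-1],None,fx=3,fy=3))
E
```

```text
time: 10.83
position: [0.4601, -0.0477, 0.0524]
tool_rot: [0.993, 0.118, 0.003, 0.001]
ft_force: [-0.6, 0.7, 19.7]
grip_width: 0.0008
grip_force: 9.1
```

View pics/s4.png

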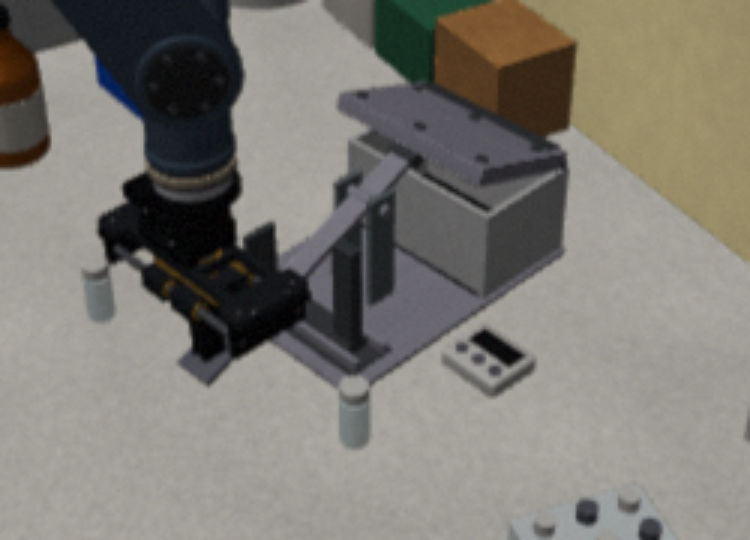

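The flap is open, the lever is on its stop, the catch is in and the vials stand where they were. Handing in.

```bash
python3 -c "
from rig import job
print(job.hand_in())"
```

```text
the job is handed in; nothing more can be done
None
```

The job is handed in, though it returned no verdict: the catch is pushed to its stop, the fingers hold the lever pad fully down with about 20 N, the flap is open, and the last picture shows both vials and the timer where they were.

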